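# Free a jammed tumbler and put the coffee-corner ware on its shelves

### The job

The white tumbler has jammed upside down on the rubber collar of its drying stand: work it loose by twisting it back and forth, at least 20 degrees one way and then back past where it began, while drawing it gently upwards, so that the stand is not pulled up out of its seat. Then stand the tumbler, still upside down, on the table under the board of the low shelf, and push the tall canister, kept upright, under the board of the tall shelf, each sticking out of its shelf's front by no more than about a centimetre. Leave the other things on the table where they are.

Things in the scene. Friction and masses are not known exactly. Their poses are not given: they have to be found in the camera images.
- tumbler_center (a point): half-way up the loose white tumbler, an inverted cup 80 mm tall, 140 g: round wall 58 mm in diameter, flat closed top, flared rim at the bottom 76 mm across and 8 mm high. z points up while upside down. At the start its rim rests on the stand's plate, so this point is 60 mm above the table, on the collar's axis. It must rise 14 mm to leave the friction, 26 mm to clear the collar
- stand_collar (a point): centre of the top of the drying stand's rubber collar (50 mm across), 40 mm above the table, hidden by the tumbler at the start; z up, x and y along the sides of the stand's square plate (112 mm, top face 20 mm above the table). The plate lies in a fixed square seat tray 130 mm wide, so it cannot turn or slide
- stand (a joint): how far the stand is lifted out of its seat, m, 0 when seated; only its 0.9 kg hold it down. A straight pull on the tumbler needs 13 to 21 N to slip on the collar, so the stand comes up with it; while it is being twisted (0.3 to 0.5 N m), a rise of up to 1 mm per 0.2 rad of turn takes only a few newtons
- canister_center (a point): centre (half-way up) of the tall round canister, brushed metal with a black lid, upright and loose on the table: 96 mm in diameter, 125 mm tall (this point 62.5 mm above the table), about 600 g: too wide to grasp; it and the freed tumbler slide upright on the table when pushed at or below half their height
- low_shelf_floor (a point): low shelf: fixed plywood arch on the table, origin on the table in the middle of its bay; x points into it from the open front, which faces the robot, y across, z up. Board 120 mm deep (x -60 to 60 mm), underside 98, top 108 mm up; 110 mm wide between side panels 10 mm thick; a stop rail 30 mm high at the back, inner face at x = 54 mm. No floor: things stand on the table
- tall_shelf_floor (a point): tall shelf: the same kind of plywood arch with the same axes and origin and the same depth and stop rail; underside of the board 148 mm and its top 158 mm above the table; inner width 140 mm
- water_bottle: bystander: green bottle 68 mm in diameter, 220 mm tall; origin under its centre
- shaker: bystander: steel shaker 42 mm in diameter, 75 mm tall; origin under its centre
- mug: bystander: white mug 78 mm in diameter, 90 mm tall; origin under its centre
- plate: bystander: white plate 180 mm in diameter, 20 mm high; origin under its centre
- bowl: bystander: white bowl 130 mm in diameter, 55 mm tall; origin under its centre
- beaker: bystander: white open cup 68 mm in diameter, 80 mm tall; origin under its centre

How it is judged:
On the way, in this order (a step that is already met when the one before it is completed fails the run):
1. the tumbler, still on the collar, is twisted at least 15 degrees from where it began, either way (angle between the x axis of tumbler_center and the x axis of stand_collar, either way round above 0.26 rad and z of tumbler_center in the frame of stand_collar below 0.034 m), for 0.02 s.
2. still on the collar, it is twisted back to within 6 degrees of where it began, or past it (angle between the x axis of tumbler_center and the x axis of stand_collar, either way round below 0.11 rad and z of tumbler_center in the frame of stand_collar below 0.034 m), for 0.02 s.
3. the tumbler is clear of the collar, more than 26 mm above its start (z of tumbler_center in the frame of stand_collar above 0.046 m), for 0.1 s.
At the end, for the whole second after the job is handed in: tumbler upside down on the table under the low shelf's board, canister upright under the tall shelf's board, each no more than 15 mm out of the front (centres at shelf x above -37 and -27 mm), within 0.1 rad of vertical and at rest; the stand down in its seat (x of tumbler_center in the frame of low_shelf_floor between -0.037 and 0.03 m and y of tumbler_center in the frame of low_shelf_floor between -0.03 and 0.03 m and height (world z) of tumbler_center between 0.035 and 0.045 m and angle between each of tumbler_center, canister_center's own z axis and vertical below 0.1 rad and x of canister_center in the frame of tall_shelf_floor between -0.027 and 0.02 m and y of canister_center in the frame of tall_shelf_floor between -0.035 and 0.035 m and height (world z) of canister_center between 0.0575 and 0.0675 m and value of joint stand below 0.003 m and linear speed of each of tumbler, canister below 0.01 m/s); the robot touches nothing.
It fails at once if the stand is pulled more than 6 mm up out of its seat (value of joint stand above 0.006 m).
It fails at once if the canister is tipped by more than 30 degrees (angle between canister_center's own z axis and vertical above 0.52 rad).
It fails at once if a bystander (bottle, shaker, mug, plate, bowl or beaker) is moved more than 30 mm (distance of any of water_bottle, shaker, mug, plate, bowl, beaker from where it was at the start of the episode above 0.03 m).
It also fails if it takes over 72 s, if anything falls off the work surface, if the arm or the gripper's body presses on something with over 40 N, if the wrist force passes 120 N, or if a joint passes its speed limit or range.

### The arm

A 6-joint arm with a two-finger parallel gripper is mounted at the origin on the work surface. World frame = base frame: x ahead of the robot, y to its left, z up, the work surface at z = 0. Lengths are in m, angles in rad, forces in N, time in s.
With the tool pointing down it reaches from about 0.3 to 0.875 m from the base axis. Payload 6.4 kg.
Tool frame: the origin (TCP) lies between the finger pads; the fingertips stand 25 mm ahead of it and the grasp point (between the pads) lies 6 mm ahead of it; z points along the fingers, y is the line along which they close (so a half turn about z gives the same grasp; the last joint's range is limited). The gripper opens to 85 mm and grips with 20 to 120 N. Pads are 22 mm wide; open, the fingers measure 114 mm over their backs; the gripper's body (76 mm by 85 mm) begins 54 mm behind the grasp point. The pads swing forward as they close: fully open they stand 13 mm farther back than shut.
Start: joints at [-1.401, 0.181, 1.607, -0, 1.354, -0.206], TCP at [0.211, -0.535, 0.256] pointing down, gripper open.
Joint ranges: [-2.99, 2.99], [-0.89, 2.07], [0.3, 2.58], [-1.14, 4.28], [0, 2.63], [-3.12, 3.12]. Speed limits (rad/s): [2.57, 2.57, 3.01, 3.14, 3.14, 3.14].

### API

Orientations are given as a unit quaternion [w, x, y, z].
In Python, from bench import ctrl gives the robot as it stands.
- The arm moves only by the tool servo_tool, never from a script. Its argument "series" is text: rows parted by semicolons, each of 7 numbers parted by spaces: the gripper command: -1 is fully open, 1 is shut, values between are in proportion, then the shift along the tool's x, y, z in m, then the turn, a rotation vector about the tool's x, y, z in degrees. A call has 1 to 12 rows; each row is the pose to reach, as a shift and turn from the pose commanded when the call began, along the tool's axes at that moment; what a row does not reach only later rows make up. A row lasts 1/12 s, in which the tool goes at most 41.7 mm and 7.16 degrees, less where a joint would pass 70% of its speed; a pose out of reach is approached as far as the arm can. A call with a gripper value outside its range is refused whole. The fingers move at their own pace and stop on an object; the grip force is fixed at half the most. Time passes only in rows, so rows that repeat a pose let the fingers close. It gives the time, the measured TCP pose, the force, the opening and the grip force at its end, in the units of the state.
- ctrl.get_obs(): the state, without advancing time (a new reading comes with each control period).
- ctrl.camera(name): name is "scene" or "side" or "wrist"; returns a dict with "img" (420x560x3 uint8, red, green, blue), "z_map" (420x560 float32, m along the optical axis (not along the pixel's ray), 0 where there is no reading), "fovy" (degrees; the focal length in pixels is half the picture's height over the tangent of half this angle, whatever the lens; pixels are square), "cx", "cy" (the principal point, pixels), "k1" (the pictures are not rectified: a ray, as slopes to the right and down, at radius r is drawn at 1 + k1 r^2 times it, then the intrinsics apply), "extrinsics" (4x4, takes a point from camera to world coordinates); the wrist camera has in their place "T_tool_cam" (4x4, takes a point from camera to tool coordinates, whose origin is the TCP and whose axes are the flange's). Camera axes: x right, y down, z forward; pixel columns grow to the right and rows downward; lengths in m; the calibration is good to about 2 mm. A picture is of the moment at which its call begins: read the wrist's pose just before it.
- ctrl.hand_in(): hands the job in; it is judged then, once.
The state is a dict: "time_s": time; "q": joint angles; "dq": joint speeds; "joint_efforts": joint torques, N m; "eef_pos": TCP position; "eef_rot": TCP orientation; "wrist_force": force on the tool from outside, world axes, zero at the start; "torque": the same for the moment, N m; "opening": opening from 0.0 (shut) to 1.0 (fully open); "grasp_force": force on a finger pad.
Only numpy, scipy, OpenCV 4.12 (cv2) and the standard library are available. Lean on these libraries where they do the work, as an engineer would, in place of code of your own. Each camera call takes 0.05 s, during which the arm holds its last target. There are 200 camera calls.

## Working session

There is one attempt and no reset: what is moved stays moved. The work goes in short steps, Python scripts to look and compute and a tool call to move; the robot and the scene stay as the last step left them, time stands still between calls to the robot, and variables do not carry over. Pictures are saved under pics/ and viewed, at most 13 in all, crops included, and the job is handed in when it is done.

Besides the shell and the picture viewer there is one more tool, called after "Call:" as name(argument=value, ...), one argument or row to a line, values as JSON. servo_tool: Moves the arm, as the interface text tells. Its arguments: {"type":"object","properties":{"series":{"type":"string"}},"required":["series"]}

```bash
ls; mkdir -p pics; cat > h.py <<'E'
import numpy as np, cv2
from bench import ctrl
from scipy.spatial.transform import Rotation as R
def cam(n):
    o=ctrl.get_obs(); c=ctrl.camera(n)
    if n=="wrist":
        T=np.eye(4); w,x,y,z=o["eef_rot"]; T[:3,:3]=R.from_quat([x,y,z,w]).as_matrix(); T[:3,3]=o["eef_pos"]
        c["extrinsics"]=T@c["T_tool_cam"]
    c["f"]=210/np.tan(np.radians(c["fovy"])/2)
    return c
def rays(c,uv):
    uv=np.asarray(uv,float).reshape(-1,1,2)
    K=np.array([[c["f"],0,c["cx"]],[0,c["f"],c["cy"]],[0,0,1]])
    n=cv2.undistortPoints(uv,K,np.array([c["k1"],0,0,0.]))[:,0]
    return np.c_[n,np.ones(len(n))]
def plane(c,uv,z):
    d=rays(c,uv)@c["extrinsics"][:3,:3].T; o=c["extrinsics"][:3,3]
    return o+d*((z-o[2])/d[:,2])[:,None]
def cloud(c):
    v,u=np.mgrid[:420,:560]; d=rays(c,np.stack([u,v],-1).reshape(-1,2))
    zz=np.asarray(c["z_map"]).reshape(-1,1)
    P=(d*zz)@c["extrinsics"][:3,:3].T+c["extrinsics"][:3,3]; P[zz[:,0]==0]=np.nan
    return P.reshape(420,560,3)
def save(c,n): cv2.imwrite(f"pics/{n}.png",c["img"][:,:,::-1])
E
python3 - <<'E'
from h import *
for n in ("scene","side"):
    c=cam(n); save(c,n+"0"); np.save(n+"0.npy",cloud(c)); print(n,c["extrinsics"].round(3).tolist(),c["fovy"],c["k1"])
print(ctrl.get_obs())
E
```

```text
pics
scene [[-0.448, 0.519, -0.728, 1.321], [0.894, 0.266, -0.36, 0.36], [0.007, -0.812, -0.584, 0.685], [0.0, 0.0, 0.0, 1.0]] 53.997661805417906 -0.11686204409996005
side [[-0.953, -0.152, 0.261, 0.238], [-0.302, 0.499, -0.813, 0.859], [-0.006, -0.853, -0.521, 0.613], [0.0, 0.0, 0.0, 1.0]] 51.78231377703483 -0.0395692135495365
{'time_s': 0.1, 'q': array([-1.40129060e+00,  1.81483953e-01,  1.60792696e+00, -1.42036493e-05,
        1.35375616e+00, -2.06247639e-01]), 'dq': array([-0.00147802, -0.00178031, -0.00295662,  0.00259777,  0.00010639,
        0.00014536]), 'joint_efforts': array([-1.43707266e-04, -4.45882130e+01, -3.52239454e+01, -1.44479823e-04,
        4.18251730e-03, -1.11971147e-05]), 'eef_pos': array([ 0.21097158, -0.53440811,  0.25545536]), 'eef_rot': array([-7.87202968e-04,  9.82402437e-01,  1.86774814e-01,  7.52812538e-06]), 'wrist_force': array([ 0.24857175,  0.35029104, -0.07217668]), 'torque': array([ 0.03954714,  0.03221197, -0.03748016]), 'grasp_force': 0.0, 'opening': 0.9997303210301881}
```

View pics/scene0.png

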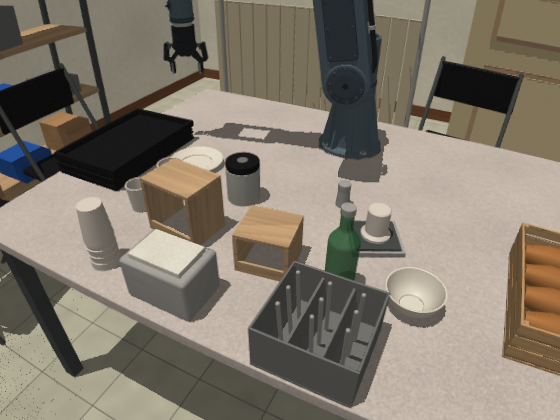

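View pics/side0.png

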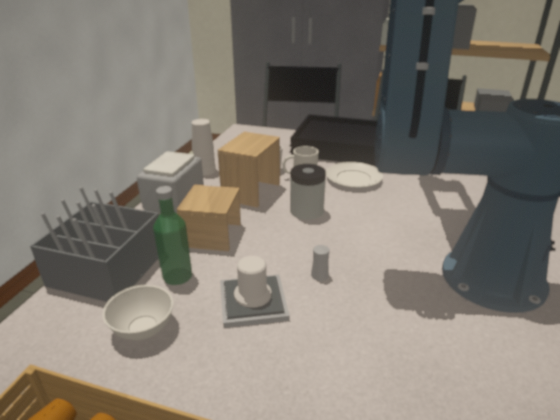

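The scene view shows the tumbler at (378,220) on its stand, canister (243,178), tall shelf (183,195), low shelf (270,235), bottle (345,245), shaker (344,195), mug and beaker around (140,190), plate (200,160). The side view shows the same objects: tumbler (252,280), canister (308,190), low shelf (210,215), tall shelf (250,165).

```bash
python3 - <<'E'
from h import *
B={"scene":dict(tumbler=(362,200,394,236,.092,.108),can=(222,150,264,180,.115,.135),tall=(140,155,226,200,.15,.166),low=(230,205,306,245,.1,.116),shaker=(333,176,354,208,.06,.085),bottle=(325,200,362,285,.03,.25),stand=(355,220,405,256,.014,.026),beaker=(120,172,150,212,.02,.1),plate=(178,146,226,172,.008,.03)),
"side":dict(tumbler=(234,255,270,280,.092,.108),can=(288,162,328,190,.115,.135),tall=(215,130,284,165,.15,.166),low=(175,184,243,220,.1,.116),shaker=(308,242,332,282,.06,.085),bottle=(150,185,192,290,.03,.25),stand=(215,275,292,325,.012,.026),mug=(280,145,320,175,.08,.1),plate=(325,160,386,190,.008,.03))}
for n in B:
    P=np.load(n+"0.npy")
    for k,(a,b,c,d,lo,hi) in B[n].items():
        q=P[b:d,a:c].reshape(-1,3); q=q[(q[:,2]>lo)&(q[:,2]<hi)]
        if len(q)<5: print(n,k,len(q));continue
        r=cv2.minAreaRect(q[:,:2].astype(np.float32)*1000)
        l,h=np.percentile(q,2,0),np.percentile(q,98,0)
        print(n,k,len(q),"med",np.median(q,0).round(3),"x",l[0].round(3),h[0].round(3),"y",l[1].round(3),h[1].round(3),"rect",np.round(r[0]),np.round(r[1]),round(r[2],1))
E
```

```text
scene tumbler 300 med [0.494 0.229 0.101] x 0.465 0.517 y 0.202 0.254 rect [490. 228.] [54. 54.] 51.1
scene can 574 med [ 0.48  -0.164  0.126] x 0.432 0.519 y -0.211 -0.123 rect [ 473. -169.] [96. 93.] 75.2
scene tall 1843 med [ 0.668 -0.223  0.158] x 0.602 0.725 y -0.309 -0.152 rect [ 660. -232.] [164. 125.] 83.6
scene low 2021 med [0.681 0.021 0.109] x 0.615 0.738 y -0.043 0.084 rect [674.  20.] [123. 130.] 8.1
scene shaker 120 med [0.382 0.102 0.073] x 0.361 0.393 y 0.085 0.118 rect [377. 101.] [35. 34.] 23.6
scene bottle 2144 med [0.702 0.205 0.129] x 0.673 0.761 y 0.171 0.239 rect [749. 222.] [179.  69.] 19.6
scene stand 790 med [0.512 0.254 0.02 ] x 0.426 0.557 y 0.172 0.301 rect [486. 236.] [133. 114.] 24.7
scene beaker 548 med [ 0.666 -0.402  0.059] x 0.56 0.71 y -0.536 -0.309 rect [ 640. -433.] [287.  50.] 53.3
scene plate 458 med [ 0.329 -0.408  0.014] x 0.29 0.397 y -0.487 -0.327 rect [ 342. -401.] [177. 107.] 76.8
side tumbler 458 med [0.486 0.234 0.098] x 0.461 0.513 y 0.206 0.257 rect [487. 231.] [55. 54.] 20.7
side can 521 med [ 0.469 -0.157  0.123] x 0.426 0.514 y -0.207 -0.121 rect [ 470. -165.] [96. 93.] 60.7
side tall 997 med [ 0.657 -0.219  0.156] x 0.597 0.721 y -0.308 -0.149 rect [ 660. -231.] [167. 123.] 83.6
side low 1372 med [0.671 0.031 0.106] x 0.612 0.731 y -0.042 0.089 rect [674.  22.] [122. 134.] 8.5
side shaker 183 med [0.373 0.11  0.07 ] x 0.357 0.39 y 0.089 0.119 rect [374. 104.] [35. 34.] 26.4
side bottle 3327 med [0.678 0.209 0.099] x 0.646 0.87 y -0.078 0.234 rect [743. 100.] [116. 450.] 29.3
side stand 1566 med [0.471 0.255 0.018] x 0.416 0.555 y 0.164 0.301 rect [487. 230.] [130. 132.] 25.7
side mug 147 med [ 0.529 -0.374  0.085] x 0.492 0.564 y -0.418 -0.34 rect [ 529. -379.] [72. 84.] 14.0
side plate 666 med [ 0.373 -0.443  0.013] x 0.292 0.459 y -0.532 -0.324 rect [ 380. -424.] [178. 212.] 18.5
```

```bash
cat >> h.py <<'E'
def rot(yaw,tilt=0):
    y=np.radians(yaw); M=np.array([[np.cos(y),np.sin(y),0],[np.sin(y),-np.cos(y),0],[0,0,-1.]]).T
    M=np.array([[np.cos(y),np.sin(y),0],[np.sin(y),-np.cos(y),0],[0,0,-1]]).T
    return M@R.from_euler("y",tilt,degrees=True).as_matrix()
def pose():
    o=ctrl.get_obs(); w,x,y,z=o["eef_rot"]; return np.array(o["eef_pos"]),R.from_quat([x,y,z,w]).as_matrix()
def go(p,yaw=None,tilt=0):
    p0,M=pose(); s=M.T@(np.array(p)-p0)
    r=np.zeros(3) if yaw is None else R.from_matrix(M.T@rot(yaw,tilt)).as_rotvec(degrees=True)
    print("shift",s.round(4),"turn",r.round(2))
E
python3 - <<'E'
from h import *
go([.489,.229,.25],25)
c=ctrl.camera("wrist"); print(c["T_tool_cam"].round(3))
E
```

```text
shift [ 0.5388 -0.6081  0.0066] turn [-0.09 -0.02 -3.47]
[[-0.    -0.965 -0.26   0.065]
 [ 1.    -0.     0.    -0.   ]
 [-0.    -0.26   0.965 -0.118]
 [ 0.     0.     0.     1.   ]]
```

Call:
servo_tool(
  series="-1 0.539 -0.608 0.006 0 0 -3.5;-1 0.539 -0.608 0.006 0 0 -3.5;-1 0.539 -0.608 0.006 0 0 -3.5;-1 0.539 -0.608 0.006 0 0 -3.5;-1 0.539 -0.608 0.006 0 0 -3.5;-1 0.539 -0.608 0.006 0 0 -3.5;-1 0.539 -0.608 0.006 0 0 -3.5;-1 0.539 -0.608 0.006 0 0 -3.5;-1 0.539 -0.608 0.006 0 0 -3.5;-1 0.539 -0.608 0.006 0 0 -3.5;-1 0.539 -0.608 0.006 0 0 -3.5;-1 0.539 -0.608 0.006 0 0 -3.5",
)

```text
time_s: 1.15
eef_pos: [0.3823, -0.0631, 0.2528]
eef_rot: [0.0, 0.976, 0.217, 0.0]
wrist_force: [1.7, -1.0, 0.2]
opening: 1.002
grasp_force: 0.0
```

```bash
python3 - <<'E'
from h import *
go([.489,.229,.25],25)
c=cam("wrist"); save(c,"w0"); print(pose()[0])
E
```

```text
shift [ 0.2201 -0.2196  0.0027] turn [ 0.04 -0.03  0.01]
[ 0.38385381 -0.05573835  0.25260975]
```

Call:
servo_tool(
  series="-1 0.220 -0.219 0.002 0 0 0;-1 0.220 -0.219 0.002 0 0 0;-1 0.220 -0.219 0.002 0 0 0;-1 0.220 -0.219 0.002 0 0 0;-1 0.220 -0.219 0.002 0 0 0;-1 0.220 -0.219 0.002 0 0 0;-1 0.220 -0.219 0.002 0 0 0;-1 0.220 -0.219 0.002 0 0 0;-1 0.220 -0.219 0.002 0 0 0;-1 0.220 -0.219 0.002 0 0 0",
)

```text
time_s: 2.03
eef_pos: [0.4886, 0.2272, 0.2499]
eef_rot: [0.0, 0.976, 0.218, -0.001]
wrist_force: [-0.2, -0.1, 0.6]
opening: 1.002
grasp_force: 0.0
```

```bash
python3 - <<'E'
from h import *
from scipy.optimize import least_squares
c=cam("wrist"); save(c,"w1"); P=cloud(c); q=P.reshape(-1,3)
t=q[(q[:,2]>.09)&(q[:,2]<.11)&(np.hypot(q[:,0]-.489,q[:,1]-.229)<.06)]
print(len(t),np.median(t,0),(cv2.minEnclosingCircle((t[:,:2]*1000).astype(np.float32))))
m=((P[...,2]>.09)&(P[...,2]<.11)&(np.hypot(P[...,0]-.489,P[...,1]-.229)<.06)).astype(np.uint8)
k=max(cv2.findContours(m,0,2)[0],key=cv2.contourArea)[:,0]; (u,v),r=cv2.minEnclosingCircle(k.astype(np.float32)); print(u,v,r,plane(c,[[u,v]],.1), pose()[0])
E
```

```text
3544 [0.48774759 0.22904792 0.09982145] ((485.9676513671875, 228.15000915527344), 29.168949127197266)
278.44390869140625 202.59146118164062 33.9081916809082 [[0.48767257 0.22901371 0.1       ]] [0.48846559 0.22627018 0.24996534]
```

View pics/w1.png

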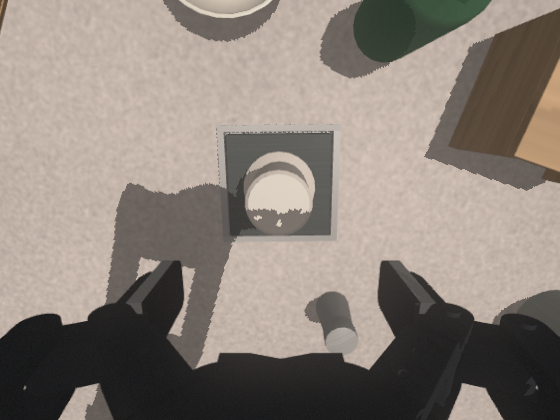

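The picture shows the tumbler top at about (279,202), centred in the tray, with the stand square to the tool axes. I'll descend and grip.

Call:
servo_tool(
  series="-1 0 -0.003 0.035 0 0 0;-1 0 -0.003 0.07 0 0 0;-1 0 -0.003 0.105 0 0 0;-1 0 -0.003 0.135 0 0 0;-1 0 -0.003 0.155 0 0 0;-1 0 -0.003 0.168 0 0 0;-1 0 -0.003 0.172 0 0 0;-1 0 -0.003 0.172 0 0 0;-1 0 -0.003 0.172 0 0 0",
)

```text
time_s: 2.83
eef_pos: [0.4882, 0.2284, 0.0795]
eef_rot: [0.0, 0.976, 0.216, 0.0]
wrist_force: [0.3, 0.9, 0.0]
opening: 0.997
grasp_force: 0.0
```

Call:
servo_tool(
  series="1 0 0 0 0 0 0;1 0 0 0 0 0 0;1 0 0 0 0 0 0;1 0 0 0 0 0 0;1 0 0 0 0 0 0;1 0 0 0 0 0 0;1 0 0 0 0 0 0;1 0 0 0 0 0 0",
)

```text
time_s: 3.5
eef_pos: [0.4886, 0.2292, 0.0803]
eef_rot: [0.0, 0.976, 0.217, 0.001]
wrist_force: [-0.6, -1.7, 5.9]
opening: 0.669
grasp_force: 63.0
```

```bash
python3 -c "
from h import *
o=ctrl.get_obs();print(o['eef_pos'],o['wrist_force'],o['torque'],o['opening'],o['grasp_force'],o['q'])"
```

```text
[0.48860403 0.22919462 0.08025215] [-0.60399023 -1.70712977  5.93458139] [-0.14530014  0.28398914 -0.08026052] 0.6690317160427613 62.98204779624939 [ 2.18758129e-01  3.31547887e-01  1.81953061e+00 -4.20658819e-04
  9.88277620e-01  1.35274911e+00]
```

Call:
servo_tool(
  series="1 0 0 0 0 0 6;1 0 0 -0.0003 0 0 12;1 0 0 -0.0007 0 0 18;1 0 0 -0.0011 0 0 24;1 0 0 -0.0015 0 0 30;1 0 0 -0.0015 0 0 30;1 0 0 -0.0015 0 0 24;1 0 0 -0.0019 0 0 18;1 0 0 -0.0023 0 0 12;1 0 0 -0.0027 0 0 6;1 0 0 -0.0031 0 0 0;1 0 0 -0.0035 0 0 -6",
)

```text
time_s: 4.5
eef_pos: [0.4879, 0.2291, 0.0822]
eef_rot: [-0.0, 0.962, 0.271, 0.0]
wrist_force: [1.8, -0.2, -4.2]
opening: 0.664
grasp_force: 64.6
```

```bash
python3 -c "
from h import *
o=ctrl.get_obs();print(o['eef_pos'],o['wrist_force'],o['torque'],o['opening'],o['grasp_force'],o['q'])
c=cam('side');P=cloud(c);q=P[250:290,225:280].reshape(-1,3);print(np.sort(q[:,2])[-30:].round(4)); s=P[275:330,205:300].reshape(-1,3);s=s[(s[:,2]>.008)&(s[:,2]<.034)];print(np.percentile(s[:,2],[10,30,50,70,90]))
P=np.load('side0.npy');s=P[275:330,205:300].reshape(-1,3);s=s[(s[:,2]>.008)&(s[:,2]<.034)];print(np.percentile(s[:,2],[10,30,50,70,90]))"
```

```text
[0.48787092 0.22909888 0.08222882] [ 1.79181757 -0.17567469 -4.18827042] [-0.00482953 -0.46570264 -0.37924731] 0.664268072393046 64.58706378936768 [2.18567269e-01 3.27668257e-01 1.81969443e+00 2.54884210e-04
 9.93563928e-01 1.23976133e+00]
[0.1642 0.1642 0.1642 0.1643 0.1643 0.1643 0.1644 0.1644 0.1645 0.1645
 0.1645 0.1645 0.1647 0.1648 0.1649 0.1649 0.165  0.1651 0.1651 0.1653
 0.1654 0.1656 0.1658 0.1662    nan    nan    nan    nan    nan    nan]
[0.01125451 0.0140707  0.01759344 0.01866729 0.02806418]
[0.01123322 0.01405682 0.01762417 0.0187374  0.02675573]
```

Call:
servo_tool(
  series="1 0 0 -0.0004 0 0 -6;1 0 0 -0.0008 0 0 -12;1 0 0 -0.0012 0 0 -18;1 0 0 -0.0016 0 0 -24;1 0 0 -0.0020 0 0 -30;1 0 0 -0.0024 0 0 -36;1 0 0 -0.0028 0 0 -42;1 0 0 -0.0032 0 0 -48;1 0 0 -0.0036 0 0 -54;1 0 0 -0.0040 0 0 -60;1 0 0 -0.0044 0 0 -66;1 0 0 -0.0048 0 0 -72",
)

```text
time_s: 5.55
eef_pos: [0.4872, 0.2294, 0.0868]
eef_rot: [-0.001, 0.62, 0.784, 0.0]
wrist_force: [-1.2, 0.6, -4.7]
opening: 0.667
grasp_force: 64.6
```

Call:
servo_tool(
  series="1 0 0 0 0 0 6;1 0 0 -0.0003 0 0 12;1 0 0 -0.0007 0 0 18;1 0 0 -0.0011 0 0 24;1 0 0 -0.0015 0 0 30;1 0 0 -0.0019 0 0 36;1 0 0 -0.0023 0 0 42;1 0 0 -0.0027 0 0 48;1 0 0 -0.0031 0 0 54;1 0 0 -0.0035 0 0 60;1 0 0 -0.0039 0 0 66;1 0 0 -0.0043 0 0 72",
)

```text
time_s: 6.55
eef_pos: [0.4879, 0.2293, 0.0913]
eef_rot: [0.0, 0.964, 0.266, 0.0]
wrist_force: [1.6, 0.8, -4.5]
opening: 0.664
grasp_force: 64.7
```

```bash
python3 -c "
from h import *
o=ctrl.get_obs();print(o['eef_pos'],o['wrist_force'],o['torque'],o['opening'],o['grasp_force'],o['q'])
c=cam('side');save(c,'side1');cv2.imwrite('pics/side1c.png',cv2.resize(c['img'][200:340,180:330,::-1],None,fx=4,fy=4))"
```

```text
[0.4878589  0.22929845 0.09128991] [ 1.62991202  0.7589401  -4.49920235] [ 0.17573887 -0.34926136  0.47433477] 0.6639480474996179 64.68951344490051 [ 2.19139422e-01  3.12647385e-01  1.81669485e+00 -1.63575434e-04
  1.01136863e+00  1.25207259e+00]
```

View pics/side1c.png

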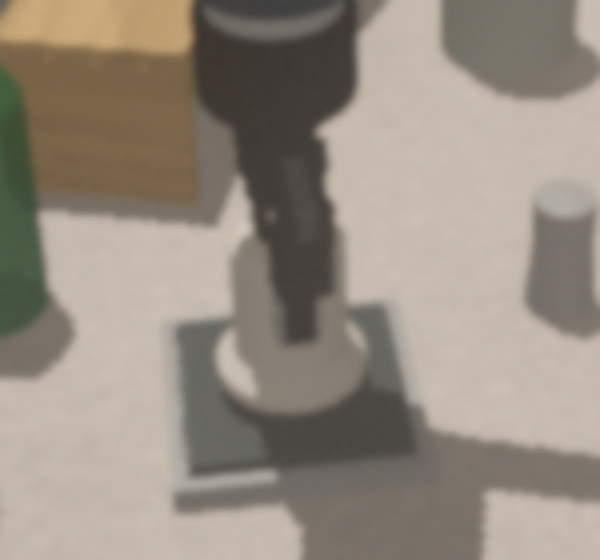

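The crop shows the rim at about (290,360) lifted clear of the plate, and the plate still seated in its tray. I'll do one more twist and then lift.

Call:
servo_tool(
  series="1 0 0 0 0 0 -6;1 0 0 -0.0004 0 0 -12;1 0 0 -0.0008 0 0 -18;1 0 0 -0.0012 0 0 -24;1 0 0 -0.0016 0 0 -30;1 0 0 -0.0020 0 0 -36;1 0 0 -0.0024 0 0 -42;1 0 0 -0.0028 0 0 -48;1 0 0 -0.0032 0 0 -54;1 0 0 -0.0036 0 0 -60;1 0 0 -0.0040 0 0 -66;1 0 0 -0.0044 0 0 -72",
)

```text
time_s: 7.6
eef_pos: [0.4875, 0.2299, 0.0968]
eef_rot: [-0.001, 0.619, 0.785, 0.0]
wrist_force: [-3.7, 1.6, 5.1]
opening: 0.663
grasp_force: 65.8
```

Call:
servo_tool(
  series="1 0 0 0 0 0 6;1 0 0 -0.0004 0 0 12;1 0 0 -0.0008 0 0 18;1 0 0 -0.0012 0 0 24;1 0 0 -0.0018 0 0 30;1 0 0 -0.0024 0 0 36;1 0 0 -0.004 0 0 42;1 0 0 -0.006 0 0 48;1 0 0 -0.009 0 0 54;1 0 0 -0.013 0 0 60;1 0 0 -0.018 0 0 66;1 0 0 -0.025 0 0 72",
)

```text
time_s: 8.6
eef_pos: [0.4871, 0.2291, 0.1205]
eef_rot: [-0.0, 0.964, 0.266, -0.001]
wrist_force: [-0.1, 0.7, -2.1]
opening: 0.664
grasp_force: 65.0
```

```bash
python3 -c "
from h import *
L=np.array([.674,.0213]);e=np.array([np.cos(np.radians(8.2)),np.sin(np.radians(8.2))])
t=L-.135*e; print(t); go([*t,.13],8.2); go([*t,.06],8.2)
o=ctrl.get_obs();print(o['eef_pos'],o['wrist_force'],o['torque'],o['grasp_force'])"
```

```text
[0.54038021 0.00204509]
shift [-0.0709  0.2222 -0.0095] turn [-2.00e-02  7.00e-02  2.27e+01]
shift [-0.0708  0.2222  0.0605] turn [-2.00e-02  7.00e-02  2.27e+01]
[0.48710064 0.22909158 0.12054514] [-0.11283272  0.6888675  -2.06117975] [0.03036376 0.01261649 0.0228203 ] 64.99070763587952
```

Call:
servo_tool(
  series="1 -0.006 0.019 -0.012 0 0 2;1 -0.017 0.052 -0.012 0 0 6;1 -0.028 0.087 -0.012 0 0 11;1 -0.039 0.122 -0.012 0 0 15;1 -0.050 0.157 -0.012 0 0 18;1 -0.060 0.188 -0.011 0 0 20;1 -0.067 0.210 0 0 0 22;1 -0.071 0.222 0.02 0 0 22.7;1 -0.071 0.222 0.04 0 0 22.7;1 -0.071 0.222 0.052 0 0 22.7;1 -0.071 0.222 0.057 0 0 22.7;1 -0.071 0.222 0.057 0 0 22.7",
)

```text
time_s: 9.6
eef_pos: [0.5401, 0.003, 0.0624]
eef_rot: [-0.0, 0.997, 0.073, -0.001]
wrist_force: [0.1, 0.6, -0.5]
opening: 0.67
grasp_force: 65.0
```

Call:
servo_tool(
  series="1 0 0 0.001 0 0 0;1 0 0 0.002 0 0 0;1 0 0 0.003 0 0 0;1 0 0 0.0035 0 0 0;1 0 0 0.0035 0 0 0",
)

```text
time_s: 10.02
eef_pos: [0.5416, 0.0024, 0.0606]
eef_rot: [0.0, 0.997, 0.073, 0.0]
wrist_force: [0.1, 1.0, -1.0]
opening: 0.668
grasp_force: 65.0
```

```bash
python3 -c "
from h import *
o=ctrl.get_obs();print(o['eef_pos'],o['eef_rot'],o['wrist_force'],o['torque'],o['grasp_force'])
for n in('side','scene'):
  c=cam(n);save(c,n+'2')"
```

```text
[0.54157841 0.0024389  0.06058145] [1.16864890e-04 9.97338860e-01 7.29041012e-02 4.19943743e-04] [ 0.10623271  1.04505638 -1.0412071 ] [ 0.02058473 -0.00180646 -0.01208748] 64.98374462127686
```

View pics/side2.png

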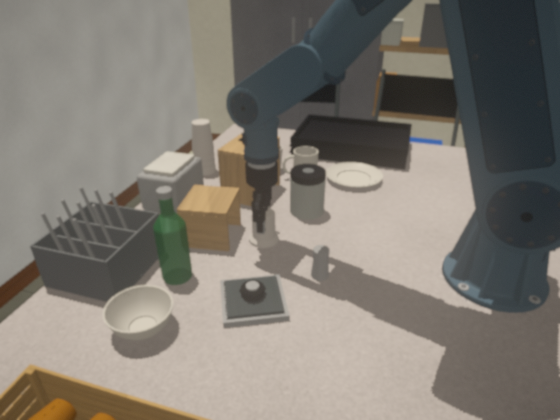

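The tumbler hangs at about (264,235), just above the table. The stand at (252,297) is empty and seated. I'll lower the last millimetre or two, release and rise.

Call:
servo_tool(
  series="1 0 0 0.0008 0 0 0;1 0 0 0.0015 0 0 0;1 0 0 0.0015 0 0 0",
)

```text
time_s: 10.37
eef_pos: [0.5415, 0.0023, 0.0603]
eef_rot: [0.0, 0.997, 0.073, -0.0]
wrist_force: [-7.1, 0.8, 14.4]
opening: 0.667
grasp_force: 66.6
```

Call:
servo_tool(
  series="-0.5 0 0 0 0 0 0;-1 0 0 0 0 0 0;-1 0 0 0 0 0 0;-1 0 0 0 0 0 0;-1 0 0 -0.01 0 0 0;-1 0 0 -0.03 0 0 0;-1 0 0 -0.06 0 0 0;-1 0 0 -0.10 0 0 0;-1 0 0 -0.14 0 0 0;-1 0 0 -0.14 0 0 0",
)

```text
time_s: 11.2
eef_pos: [0.546, 0.0014, 0.2081]
eef_rot: [0.002, 0.997, 0.073, 0.007]
wrist_force: [1.6, -0.1, 0.8]
opening: 1.002
grasp_force: 0.0
```

```bash
cat >> h.py <<'E'
def top(P,z,xy,rad,tol=.008):
    m=(abs(P[...,2]-z)<tol)&(np.hypot(P[...,0]-xy[0],P[...,1]-xy[1])<rad)
    t=P[m]; r=cv2.minEnclosingCircle((t[:,:2]*1000).astype(np.float32)); return len(t),np.round(r[0],1),round(r[1],1),np.median(t,0).round(3)
def frame(o,yaw,p):
    a=np.radians(yaw); d=np.array(p)-o; return np.array([d[0]*np.cos(a)+d[1]*np.sin(a),-d[0]*np.sin(a)+d[1]*np.cos(a)])
E
python3 - <<'E'
from h import *
print(pose()[0])
c=cam("wrist"); save(c,"w2"); P=cloud(c)
print("tumbler",top(P,.08,(.541,.002),.06))
print("can",top(P,.125,(.4715,-.167),.08))
v=P[(abs(P[...,2]-.108)<.006)&(P[...,0]>.58)&(P[...,1]>-.1)&(P[...,1]<.12)]
if len(v): print("low",len(v),cv2.minAreaRect((v[:,:2]*1000).astype(np.float32)))
v=P[(abs(P[...,2]-.158)<.006)&(P[...,0]>.56)]
if len(v): print("tall",len(v),cv2.minAreaRect((v[:,:2]*1000).astype(np.float32)))
E
```

```text
[0.54601367 0.00143172 0.20805812]
tumbler (4051, array([538.7,   2.1]), 29.1, array([0.541, 0.002, 0.08 ]))
can (2228, array([ 469.8, -167.1]), 48.7, array([ 0.506, -0.161,  0.125]))
low 25034 ((648.1445922851562, 16.925704956054688), (71.39363098144531, 130.40927124023438), 8.343887329101562)
```

View pics/w2.png

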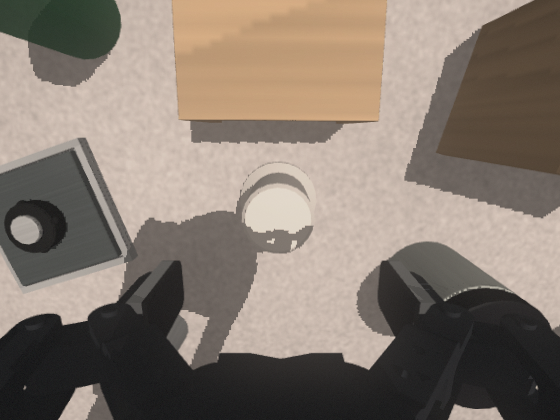

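The picture shows the tumbler standing at (278,207), right in front of the low shelf and aligned with it; the canister is at lower right. Next I tilt the tool and push with a half-open finger cradle.

```bash
python3 - <<'E'
from h import *
L=np.array([.6722,.0204]);a=np.radians(8.3);ex=np.array([np.cos(a),np.sin(a)])
go([*(L-.23*ex),.16],8.3,45)
E
```

```text
shift [-0.1014 -0.0004  0.0436] turn [ 0.19 44.42  0.13]
```

Call:
servo_tool(
  series="0 -0.03 0 0 0 6 0;0 -0.06 0 0 0 13 0;0 -0.09 0 0 0 20 0;0 -0.101 0 0 0 27 0;0 -0.101 0 0.01 0 34 0;0 -0.101 0 0.02 0 41 0;0 -0.101 0 0.03 0.2 44.4 0.1;0 -0.101 0 0.043 0.2 44.4 0.1;0 -0.101 0 0.043 0.2 44.4 0.1;0 -0.101 0 0.043 0.2 44.4 0.1",
)

```text
time_s: 12.08
eef_pos: [0.4403, -0.012, 0.1544]
eef_rot: [-0.03, 0.924, 0.065, 0.375]
wrist_force: [-0.6, -1.0, -0.4]
opening: 0.503
grasp_force: 0.0
```

```bash
python3 - <<'E'
from h import *
L=np.array([.6722,.0204]);a=np.radians(8.3);ex=np.array([np.cos(a),np.sin(a)])
print(pose()[0],ctrl.get_obs()["q"].round(2),ctrl.get_obs()["opening"])
go([*(L-.23*ex),.042],8.3,45)
E
```

```text
[ 0.44029204 -0.01197743  0.15436171] [-0.69 -0.41  2.55  0.97  0.68  0.05] 0.5026298100859979
shift [-0.0754  0.0023  0.0834] turn [-0.25  0.8  -0.35]
```

Call:
servo_tool(
  series="0 -0.010 0.001 0.027 0 0.8 0;0 -0.025 0.002 0.045 0 0.8 0;0 -0.040 0.002 0.065 0 0.8 0;0 -0.055 0.002 0.085 0 0.8 0;0 -0.063 0.002 0.096 0 0.8 0;0 -0.063 0.002 0.096 0 0.8 0;0 -0.063 0.002 0.096 0 0.8 0",
)

```text
time_s: 12.67
eef_pos: [0.4636, -0.0095, 0.0419]
eef_rot: [-0.032, 0.921, 0.066, 0.382]
wrist_force: [-0.1, -0.5, 0.4]
opening: 0.497
grasp_force: 0.0
```

```bash
python3 - <<'E'
from h import *
L=np.array([.6722,.0204]);a=np.radians(8.3);ex=np.array([np.cos(a),np.sin(a)])
p=pose()[0];print(p,frame(L,8.3,p[:2]),ctrl.get_obs()["q"].round(2))
go([*(L-.06*ex),.042],8.3,45)
for n in ("side",): save(cam(n),n+"3")
E
```

```text
[ 0.46358719 -0.00949898  0.0419428 ] [-0.21074385  0.00052874] [-0.63  0.17  2.5   1.81  0.54 -0.87]
shift [0.1065 0.0008 0.1067] turn [-0.44 -0.06 -0.28]
```

View pics/side3.png

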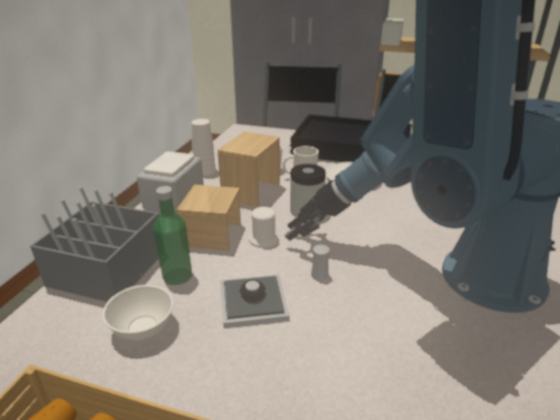

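The tilted cradle is at (305,225), behind the tumbler at (263,225), with the push line clear. Pushing.

Call:
servo_tool(
  series="0 0.004 0 0.004 0 0 0;0 0.010 0 0.010 0 0 0;0 0.016 0 0.016 0 0 0;0 0.022 0 0.022 0 0 0;0 0.028 0 0.028 0 0 0;0 0.034 0 0.034 0 0 0;0 0.040 0 0.040 0 0 0;0 0.046 0 0.046 0 0 0;0 0.052 0 0.052 0 0 0;0 0.058 0 0.058 0 0 0;0 0.064 0 0.064 0 0 0;0 0.070 0 0.070 0 0 0",
)

```text
time_s: 13.72
eef_pos: [0.5622, 0.0038, 0.0431]
eef_rot: [-0.03, 0.921, 0.066, 0.383]
wrist_force: [-1.5, 0.1, 2.4]
opening: 0.498
grasp_force: 1.2
```

```bash
python3 - <<'E'
from h import *
L=np.array([.6722,.0204]);a=np.radians(8.3);ex=np.array([np.cos(a),np.sin(a)])
p=pose()[0];print(p,frame(L,8.3,p[:2]),ctrl.get_obs()["wrist_force"].round(1))
go([*(L-.06*ex),.042],8.3,45)
for n in ("side","scene"):
  P=cloud(cam(n)); print(n,top(P,.08,(.60,.011),.05))
E
```

```text
[0.56220917 0.00378142 0.04312222] [-0.11123776 -0.00056665] [-1.5  0.1  2.4]
shift [ 0.0353 -0.0006  0.0371] turn [-0.17 -0.19 -0.15]
side (233, array([604.2,  11.3]), 30.0, array([0.6  , 0.016, 0.078]))
scene (0, array([0., 0.]), 0.0, array([nan, nan, nan]))
  return _methods._mean(a, axis=axis, dtype=dtype,
  ret = um.true_divide(
```

Call:
servo_tool(
  series="0 0.005 0 0.005 0 0 0;0 0.010 0 0.010 0 0 0;0 0.015 0 0.015 0 0 0;0 0.020 0 0.020 0 0 0;0 0.025 0 0.025 0 0 0;0 0.030 0 0.030 0 0 0;0 0.034 0 0.034 0 0 0;0 0.034 0 0.034 0 0 0;0 0.034 0 0.034 0 0 0",
)

```text
time_s: 14.57
eef_pos: [0.6094, 0.0107, 0.0435]
eef_rot: [-0.03, 0.921, 0.066, 0.383]
wrist_force: [-0.4, 0.6, -0.3]
opening: 0.495
grasp_force: 0.0
```

```bash
python3 - <<'E'
from h import *
L=np.array([.6722,.0204])
p=pose()[0];print(p,frame(L,8.3,p[:2]),ctrl.get_obs()["wrist_force"].round(1))
c=cam("side");save(c,"side4"); cv2.imwrite('pics/side4c.png',cv2.resize(c['img'][160:280,150:350,::-1],None,fx=4,fy=4))
E
```

```text
[0.60941931 0.01071264 0.0435469 ] [-0.06352154 -0.00052311] [-0.4  0.6 -0.3]
```

View pics/side4c.png

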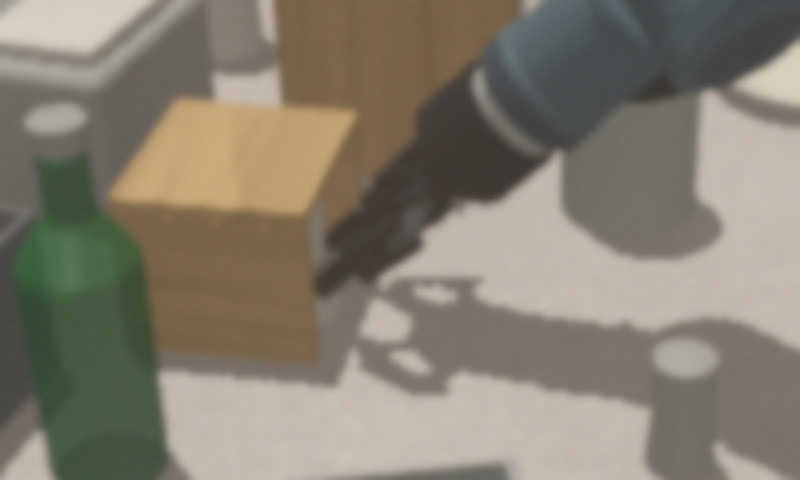

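Call:
servo_tool(
  series="0 0.003 0 0.003 0 0 0;0 0.006 0 0.006 0 0 0;0 0.006 0 0.006 0 0 0;0 0 0 0 0 0 0;0 -0.015 0 -0.015 0 0 0;0 -0.035 0 -0.035 0 0 0;0 -0.060 0 -0.060 0 0 0;0 -0.080 0 -0.080 0 0 0;0 -0.080 0 -0.105 0 0 0;0 -0.065 0 -0.125 0 0 0;0 -0.045 0 -0.150 0 0 0;0 -0.045 0 -0.150 0 0 0",
)

```text
time_s: 15.62
eef_pos: [0.4718, -0.0102, 0.1187]
eef_rot: [-0.029, 0.921, 0.066, 0.384]
wrist_force: [0.7, -0.5, 0.6]
opening: 0.496
grasp_force: 0.0
```

```bash
python3 - <<'E'
from h import *
L=np.array([.6722,.0204]);p=pose()[0];print(p)
c=cam("wrist");P=cloud(c);save(c,"w5")
C=np.array([.470,-.167]); a=np.radians(-60); d=np.array([np.cos(a),np.sin(a)])
s=C-.085*d; print(s); go([*s,.16],-60,45); go([*s,.05],-60,45)
for n in ("side","scene"):
  P=cloud(cam(n)); np.save(n+"5.npy",P); print(n,top(P,.125,C,.07))
E
```

```text
[ 0.47184794 -0.01016062  0.11870801]
[ 0.4275     -0.09338784]
shift [-0.0115  0.0755 -0.0683] turn [-48.45  -0.32  48.09]
shift [-0.0898  0.0755  0.009 ] turn [-48.45  -0.32  48.09]
side (217, array([ 483.8, -167.6]), 47.0, array([ 0.491, -0.164,  0.123]))
scene (552, array([ 474.6, -170.5]), 50.5, array([ 0.479, -0.165,  0.126]))
```

View pics/w5.png

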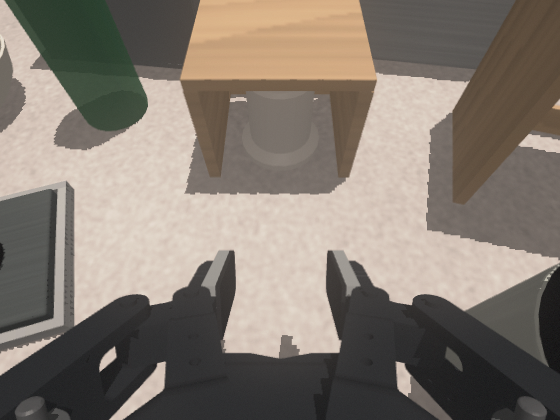

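The tumbler stands upright and centred in the low shelf, with its rim (280,165) inside the panel fronts at row 177. Now the canister: I'll re-aim to push it from its left rear.

Call:
servo_tool(
  series="-0.65 0.02 0 -0.02 -2 0 2;-0.65 0.02 0.01 -0.04 -6.5 0 6.4;-0.65 0.015 0.02 -0.05 -11.3 0 11.2;-0.65 0.01 0.03 -0.06 -16 0 16;-0.65 0.005 0.04 -0.065 -21 0 20.8;-0.65 0 0.05 -0.068 -26 -0.1 25.6;-0.65 -0.005 0.06 -0.068 -30.6 -0.2 30.4;-0.65 -0.01 0.07 -0.068 -35.4 -0.2 35.2;-0.65 -0.0115 0.0755 -0.068 -40.2 -0.2 40;-0.65 -0.0115 0.0755 -0.068 -45 -0.3 44.6;-0.65 -0.0115 0.0755 -0.068 -48.4 -0.3 48.1;-0.65 -0.0115 0.0755 -0.068 -48.4 -0.3 48.1",
)

```text
time_s: 16.77
eef_pos: [0.4222, -0.0866, 0.1499]
eef_rot: [0.097, 0.901, -0.247, 0.342]
wrist_force: [-0.4, -0.2, -1.4]
opening: 0.828
grasp_force: 0.0
```

```bash
python3 - <<'E'
from h import *
p=pose()[0];print(p,ctrl.get_obs()["q"].round(2))
go([.4275,-.0934,.05],-60,45)
print(top(cloud(cam("wrist")),.125,(.47,-.167),.08))
E
```

```text
[ 0.42217547 -0.08657843  0.1499034 ] [-0.42 -0.37  2.52 -0.3   0.28  1.94]
shift [-0.0605  0.0025  0.08  ] turn [-19.8    3.14  21.46]
(17887, array([ 455.9, -159.5]), 63.3, array([ 0.463, -0.163,  0.125]))
```

Call:
servo_tool(
  series="-0.65 0 0 0 -5 1 5;-0.65 0 0 0 -10 1.5 11;-0.65 0 0 0 -15 2 16;-0.65 0 0 0 -20 3 21.5;-0.65 0 0 0 -20 3 21.5;-0.65 0 0 0 -20 3 21.5",
)

```text
time_s: 17.32
eef_pos: [0.4207, -0.0865, 0.149]
eef_rot: [0.158, 0.847, -0.392, 0.324]
wrist_force: [-0.7, -0.4, 0.1]
opening: 0.82
grasp_force: 0.0
```

```bash
python3 - <<'E'
from h import *
p=pose()[0];print(p,ctrl.get_obs()["q"].round(2))
go([.4275,-.0934,.05],-60,45)
P=cloud(cam("wrist"));print(top(P,.125,(.47,-.167),.055,.004))
E
```

```text
[ 0.42067866 -0.08651848  0.14901068] [-0.18 -0.18  2.4  -0.99  0.55  3.04]
shift [-0.0594 -0.0022  0.0798] turn [-6.34  2.7   7.79]
(16242, array([ 468.8, -167.9]), 48.4, array([ 0.465, -0.162,  0.125]))
```

```bash
python3 - <<'E'
from h import *
go([.40,-.148,.18],-15,35)
E
```

```text
shift [0.0451 0.0561 0.0006] turn [ 22.57  -6.94 -27.42]
```

Call:
servo_tool(
  series="-0.41 0.02 0 -0.02 3 -1 -4;-0.41 0.03 0.01 -0.02 7 -2 -8;-0.41 0.035 0.02 -0.015 11 -3 -13;-0.41 0.04 0.03 -0.01 15 -4.5 -18;-0.41 0.045 0.04 0 19 -6 -23;-0.41 0.045 0.05 0 22.6 -6.9 -27.4;-0.41 0.045 0.056 0 22.6 -6.9 -27.4;-0.41 0.045 0.056 0 22.6 -6.9 -27.4;-0.41 0.045 0.056 0 22.6 -6.9 -27.4;-0.41 0.045 0.056 0 22.6 -6.9 -27.4;-0.41 0.045 0.056 0 22.6 -6.9 -27.4",
)

```text
time_s: 18.28
eef_pos: [0.3994, -0.1461, 0.1785]
eef_rot: [0.066, 0.936, -0.192, 0.286]
wrist_force: [-0.5, 0.6, 0.1]
opening: 0.702
grasp_force: 0.0
```

```bash
python3 - <<'E'
from h import *
p=pose()[0];print(p,ctrl.get_obs()["q"].round(2),ctrl.get_obs()["opening"])
go([.40,-.148,.10],-15,35); go([.40,-.148,.058],-15,35)
P=cloud(cam("wrist"));print(top(P,.125,(.47,-.167),.055,.004))
E
```

```text
[ 0.39939125 -0.14610221  0.17853289] [-0.77 -0.5   2.46  0.32  0.63  1.  ] 0.7018437086270726
shift [-0.043   0.0003  0.0657] turn [ 5.46  0.9  -6.44]
shift [-0.0666 -0.0003  0.1005] turn [ 5.46  0.9  -6.44]
(16507, array([ 469.3, -167.9]), 48.2, array([ 0.465, -0.166,  0.125]))
```

Call:
servo_tool(
  series="-0.41 -0.004 0 0.002 2.5 0.4 -3;-0.41 -0.010 0 0.012 5.4 0.9 -6.4;-0.41 -0.020 0 0.030 5.4 0.9 -6.4;-0.41 -0.032 0 0.048 5.4 0.9 -6.4;-0.41 -0.045 0 0.068 5.4 0.9 -6.4;-0.41 -0.056 0 0.085 5.4 0.9 -6.4;-0.41 -0.064 0 0.096 5.4 0.9 -6.4;-0.41 -0.0665 0 0.100 5.4 0.9 -6.4;-0.41 -0.0665 0 0.100 5.4 0.9 -6.4;-0.41 -0.0665 0 0.100 5.4 0.9 -6.4",
)

```text
time_s: 19.17
eef_pos: [0.3984, -0.1479, 0.058]
eef_rot: [0.04, 0.946, -0.129, 0.296]
wrist_force: [-0.1, -0.7, 0.4]
opening: 0.707
grasp_force: 0.0
```

```bash
python3 - <<'E'
from h import *
o=ctrl.get_obs();p=pose()[0];print(p,o["q"].round(2),o["opening"],o["wrist_force"])
M=pose()[1]; print("z",M[:,2],"x",M[:,0])
P=cloud(cam("wrist"));print(top(P,.125,(.47,-.167),.055,.004))
T=np.array([.66,-.2315]);a=np.radians(-6.4);ex=np.array([np.cos(a),np.sin(a)])
w=np.array([.470,-.1675]);print("can in shelf",frame(T,-6.4,w)); t=T-.115*ex; d=t-w; print(t,d)
v=P[(abs(P[...,2]-.158)<.006)&(P[...,0]>.56)&(P[...,1]<-.1)]
if len(v): print("tall",len(v),cv2.minAreaRect((v[:,:2]*1000).astype(np.float32)))
E
```

```text
[ 0.39839885 -0.14785709  0.05796883] [-0.88 -0.07  2.52  1.11  0.38 -0.03] 0.7071540845572668 [-0.0849559  -0.67426126  0.40675257]
z [ 0.54922447 -0.15251068 -0.82164041] x [ 0.79149175 -0.22053105  0.57000602]
(42245, array([ 467.5, -167.3]), 47.5, array([ 0.447, -0.161,  0.125]))
can in shelf [-0.19594992  0.04242205]
[ 0.54571669 -0.21868107] [ 0.07571669 -0.05118107]
```

Call:
servo_tool(
  series="-0.41 0.006 0 0.004 0 0 0;-0.41 0.0115 0 0.008 0 0 0;-0.41 0.0187 0.0029 0.013 0 0 0;-0.41 0.0259 0.0059 0.018 0 0 0;-0.41 0.0332 0.0088 0.023 0 0 0;-0.41 0.0404 0.0117 0.028 0 0 0;-0.41 0.0476 0.0147 0.0331 0 0 0;-0.41 0.0548 0.0176 0.0381 0 0 0;-0.41 0.0620 0.0205 0.0431 0 0 0;-0.41 0.0693 0.0234 0.0481 0 0 0;-0.41 0.0765 0.0264 0.0531 0 0 0;-0.41 0.0837 0.0293 0.0581 0 0 0",
)

```text
time_s: 20.22
eef_pos: [0.4904, -0.2037, 0.059]
eef_rot: [0.04, 0.945, -0.128, 0.297]
wrist_force: [-5.1, 3.0, 4.4]
opening: 0.704
grasp_force: 3.0
```

```bash
python3 - <<'E'
from h import *
o=ctrl.get_obs();p=pose()[0];print(p,o["q"].round(2),o["wrist_force"])
c=cam("wrist");P=cloud(c);print(top(P,.125,(.546,-.2187),.06,.004))
T=np.array([.66,-.2315])
for n in ("scene","side"):
  r=top(cloud(cam(n)),.125,(.546,-.2187),.06); print(n,r,frame(T,-6.4,r[1]/1000))
print("tcp",frame(T,-6.4,p[:2]))
save(c,"w6")
v=P[(abs(P[...,2]-.158)<.006)&(P[...,0]>.56)&(P[...,1]<-.1)]
if len(v): print("tall",len(v),cv2.minAreaRect((v[:,:2]*1000).astype(np.float32)))
E
```

```text
[ 0.49035117 -0.20371913  0.05896261] [-0.78  0.17  2.26  1.05  0.33  0.11] [-5.05966431  3.00995195  4.35407985]
(69552, array([ 541.7, -217.7]), 47.9, array([ 0.527, -0.213,  0.125]))
scene (350, array([ 541.6, -217.4]), 47.5, array([ 0.537, -0.214,  0.126])) [-0.11923383  0.00081421]
side (425, array([ 545.1, -218.4]), 50.4, array([ 0.544, -0.211,  0.123])) [-0.11564418  0.00021058]
tcp [-0.17168827  0.00869716]
```

View pics/w6.png

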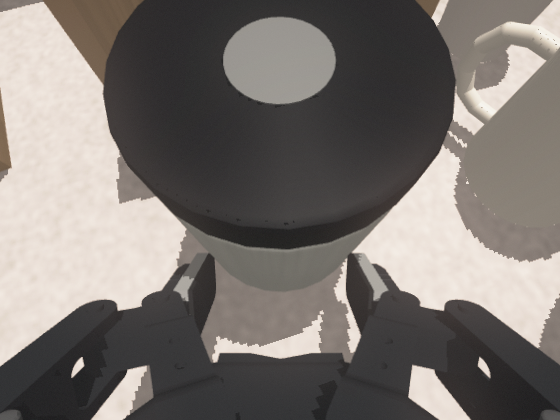

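The canister is upright, seated in the cradle, and in front of the tall shelf on its axis (shelf x −117 mm, y 0). I'll push straight in.

Call:
servo_tool(
  series="-0.41 0.004 -0.0008 0.0028 0 0 0;-0.41 0.010 -0.0020 0.0069 0 0 0;-0.41 0.016 -0.0031 0.0111 0 0 0;-0.41 0.022 -0.0043 0.0152 0 0 0;-0.41 0.028 -0.0055 0.0194 0 0 0;-0.41 0.034 -0.0067 0.0236 0 0 0;-0.41 0.040 -0.0079 0.0277 0 0 0;-0.41 0.046 -0.0090 0.0319 0 0 0;-0.41 0.052 -0.0102 0.0360 0 0 0;-0.41 0.058 -0.0114 0.0402 0 0 0;-0.41 0.064 -0.0126 0.0444 0 0 0;-0.41 0.064 -0.0126 0.0444 0 0 0",
)

```text
time_s: 21.37
eef_pos: [0.569, -0.2126, 0.0594]
eef_rot: [0.04, 0.945, -0.129, 0.297]
wrist_force: [-0.1, 0.4, -0.2]
opening: 0.704
grasp_force: 0.2
```

```bash
python3 - <<'E'
from h import *
o=ctrl.get_obs();p=pose()[0];T=np.array([.66,-.2315]);print(p,o["q"].round(2),o["wrist_force"],frame(T,-6.4,p[:2]))
r=top(cloud(cam("wrist")),.125,(.625,-.227),.06,.004);print(r,frame(T,-6.4,r[1]/1000))
c=cam("side");cv2.imwrite('pics/side6c.png',cv2.resize(c['img'][110:250,190:390,::-1],None,fx=4,fy=4))
E
```

```text
[ 0.56895436 -0.2126375   0.05936463] [-0.66  0.3   2.08  0.87  0.29  0.39] [-0.09551671  0.37439396 -0.18542181] [-0.09258082  0.00859619]
(50737, array([ 618.7, -226.9]), 47.6, array([ 0.599, -0.223,  0.125])) [-4.15553721e-02 -3.23344720e-05]
```

View pics/side6c.png

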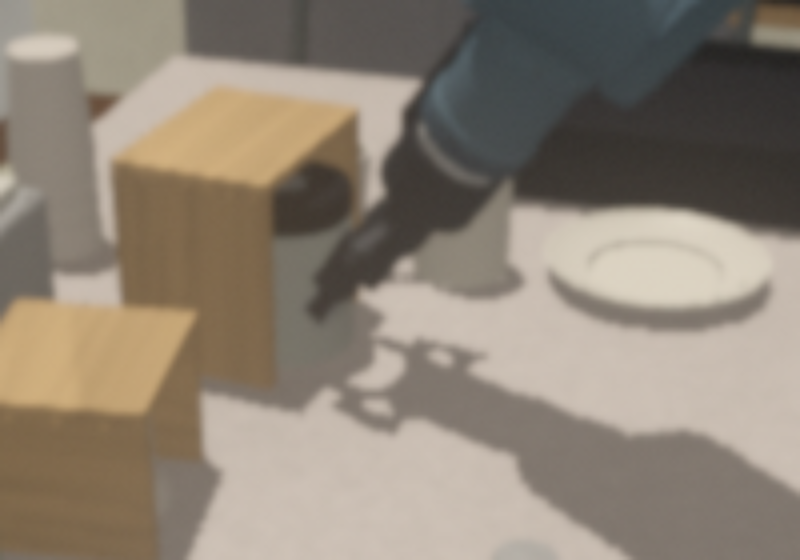

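The canister is upright and mostly inside the tall shelf at (315,250), with clearance to the board. About 30 mm remains.

Call:
servo_tool(
  series="-0.41 0.005 -0.001 0.0035 0 0 0;-0.41 0.010 -0.002 0.007 0 0 0;-0.41 0.015 -0.003 0.0104 0 0 0;-0.41 0.020 -0.004 0.0139 0 0 0;-0.41 0.0245 -0.0049 0.017 0 0 0;-0.41 0.026 -0.0051 0.018 0 0 0;-0.41 0.026 -0.0051 0.018 0 0 0;-0.41 0.015 -0.003 0.0104 0 0 0;-0.41 -0.005 0.001 -0.0035 0 0 0;-0.41 -0.03 0.006 -0.021 0 0 0;-0.41 -0.06 0.012 -0.042 0 0 0;-0.41 -0.08 0.016 -0.056 0 0 0",
)

```text
time_s: 22.47
eef_pos: [0.4681, -0.2012, 0.0593]
eef_rot: [0.04, 0.945, -0.129, 0.297]
wrist_force: [-0.6, 0.0, -0.0]
opening: 0.705
grasp_force: 0.0
```

Call:
servo_tool(
  series="-0.41 0.01 0 -0.02 0 0 0;-0.41 0.02 0 -0.05 0 0 0;-0.41 0.035 0 -0.08 0 0 0;-0.41 0.05 0 -0.11 0 0 0;-0.41 0.05 0 -0.11 0 0 0;-0.41 0.05 0 -0.11 0 0 0",
)

```text
time_s: 22.97
eef_pos: [0.4501, -0.1979, 0.1823]
eef_rot: [0.043, 0.944, -0.128, 0.3]
wrist_force: [-0.1, -0.4, -0.4]
opening: 0.711
grasp_force: 0.0
```

```bash
python3 - <<'E'
from h import *
o=ctrl.get_obs();T=np.array([.66,-.2315]);L=np.array([.6722,.0204]);print(o["time_s"],o["eef_pos"],o["wrist_force"].round(1))
c=cam("wrist");save(c,"w7");P=cloud(c)
m=(P[...,2]<.14)&(P[...,2]>.112); t=P[m]; t=t[np.hypot(t[:,0]-.65,t[:,1]+.23)<.07]
if len(t):
  f=np.array([frame(T,-6.4,q[:2]) for q in t]); print("can front edge x",f[:,0].min(),"->centre",f[:,0].min()+.048, f[:,1].min(),f[:,1].max(),np.median(t[:,2]))
for n in ("scene","side"):
  Q=cloud(cam(n)); Q0=np.load(n+"0.npy")
  if n=="side": print("mug",top(Q,.085,(.529,-.379),.06),top(Q0,.085,(.529,-.379),.06))
  print(n,"stand top",top(Q,.04,(.488,.229),.03,.005),"shaker",top(Q,.072,(.376,.103),.03),top(Q0,.072,(.376,.103),.03))
E
```

```text
22.9667 [ 0.45006304 -0.19790471  0.18225533] [-0.1 -0.4 -0.4]
can front edge x -0.05773793275287259 ->centre -0.009737932752872588 -0.04425629457022101 0.04391552588925734 0.1240427317649336
scene stand top (154, array([487.5, 228.7]), 26.4, array([0.497, 0.231, 0.04 ])) shaker (102, array([375.8, 101.6]), 18.0, array([0.381, 0.103, 0.074])) (103, array([375.4, 100.8]), 18.4, array([0.381, 0.102, 0.073]))
mug (121, array([ 535.7, -375.8]), 45.0, array([ 0.542, -0.379,  0.084])) (187, array([ 531. , -378.2]), 44.0, array([ 0.529, -0.367,  0.084]))
side stand top (309, array([487.2, 228.9]), 25.1, array([0.486, 0.235, 0.038])) shaker (156, array([374.1, 102.8]), 18.6, array([0.373, 0.108, 0.071])) (156, array([373.6, 103.1]), 18.7, array([0.373, 0.108, 0.071]))
```

View pics/w7.png

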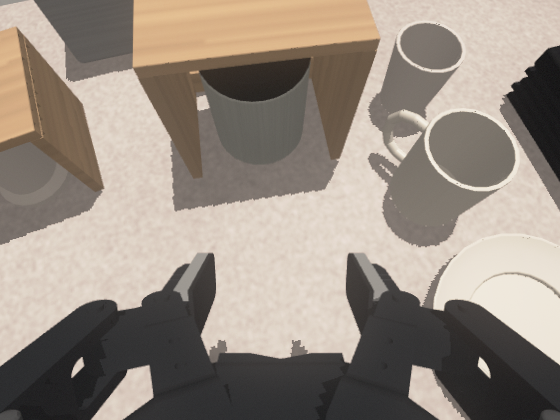

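The canister stands centred in the tall shelf at (258,115), with its edge at about the shelf front. The tumbler is in the low shelf at left, the mug, beaker and plate haven't moved, and the robot is clear.

```bash
python3 -c "
from bench import ctrl
print(ctrl.hand_in())"
```

```text
the job is handed in; nothing more can be done
None
```

I handed the job in at about 23 s of the 72 s; no verdict came back. The tumbler was twisted loose with the stand still seated and stands upside down under the low shelf, the canister is upright under the tall shelf about 10 mm short of the bay's middle and not sticking out, and I saw no bystander moved.

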